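# Roll a shaft into the V-block and set it against the stop

## Task

Without picking it up, roll the short steel shaft across the bench with your fingertips, pushing on its side, up the ramp of the V-block and into the groove. Then push on the end of the shaft to slide it along the groove until its other end meets the block's end stop. Leave the shaft lying there, let go of everything, and do not disturb the other parts on the bench.

Things in the scene. Friction and masses are not known exactly. Their poses are not given: they have to be found in the camera images.
- shaft: Ground steel shaft, loose, 0.5 to 0.8 kg, lying on its side. Origin at its centre, y along its axis. Barrel 34 mm diameter, 80 mm long; on each end a journal of 18 mm diameter, 15 mm long (110 mm overall). Starts on the bench (centre 17 mm high) before the foot of the ramp, its axis up to 0.25 rad off the groove's. Smooth and oiled: it rolls easily and slips on fingertips.
- vblock: Grey steel V-block with a ramp, fixed to the bench, 150 mm wide along its y. Origin on the bench straight below the bottom of the vee, midway along the groove; z up, groove along y, ramp on the -x side. 90-degree vee: two 45-degree faces that meet at x = z = 0; the far one goes up to x = z = 36 mm, the block ends at x = 50 mm. A shaft lying in the vee has its centre at x = 0, 24 mm high.
- vblock_lip (a point): Middle of the lip, the top edge of the ramp: 15 mm above the bench, 15 mm to the -x side of the vee's bottom. The ramp rises evenly from the bench over the 75 mm before it (block x = -90 to -15 mm, full width), and the near face of the vee drops from it. Axes as the V-block's.
- vblock_stop (a point): Point on the inner face of the end stop where the shaft's end meets it: block x = 0, y = +75 mm, 24 mm above the bench. The stop is an upright plate 42 mm high, 75 mm wide (block x = -25 to 50 mm), 10 mm thick. The other (-y) end of the groove, at block y = -75 mm, is open. A shaft against the stop has its centre 55 mm from this point.
- coupling: Bystander: stepped brass coupling standing upright, 42 mm diameter, 36 mm high; origin under its centre.
- cell: Bystander: flat black plastic cell disc, 50 mm diameter, 12 mm high; origin under its centre.
- cover: Bystander: round red steel meter cover, 100 mm diameter, 42 mm high; origin under its centre.
- roller: Bystander: white nylon roller standing upright, 26 mm diameter, 28 mm high; origin under its centre.
Mind the look-alikes: they are no part of the job. Several things look just like the shaft: the one meant starts farthest from the robot's base.

How it is judged (in metres and radians):
On the way, in this order (a step that is already met when the one before it is completed fails the run):
1. the shaft has rolled at least 1.8 rad (about 100 degrees) from its starting attitude while still short of the groove (angle between shaft's own z axis and vertical above 1.8 rad and x of shaft in the frame of vblock below -0.015 m).
2. the shaft lies in the groove, still short of the end stop (x of shaft in the frame of vblock between -0.004 and 0.004 m and height (world z) of shaft between 0.02 and 0.028 m and angle between the y axis of shaft and the y axis of vblock, either way round below 0.06 rad and y of shaft in the frame of vblock below 0.016 m), for 0.2 s.
3. the shaft lies in the groove with its end against the stop (gap under 3 mm) (x of shaft in the frame of vblock between -0.004 and 0.004 m and height (world z) of shaft between 0.02 and 0.028 m and angle between the y axis of shaft and the y axis of vblock, either way round below 0.06 rad and y of shaft in the frame of vblock above 0.017 m), for 0.2 s.
At the end, for the whole second after the job is handed in: The shaft lies at rest in the groove (centre within 4 mm of the groove's middle plane and 20 to 28 mm above the bench, axis within 0.06 rad of the groove) with its +y end within 3 mm of the end stop (all of step 3 and linear speed of shaft below 0.01 m/s); the robot touches nothing.
It fails at once if the shaft is lifted off the bench before the ramp (x of shaft in the frame of vblock below -0.11 m and height (world z) of shaft above 0.024 m).
It fails at once if the shaft is lifted above the ramp or out of the block (height (world z) of shaft above 0.042 m).
It fails at once if the shaft is tipped up (angle between shaft's own y axis and vertical below 1.27 rad).
It fails at once if one of the other parts is disturbed (moved more than 15 mm) (distance of any of coupling, cell, cover, roller from where it was at the start of the episode above 0.015 m).
It also fails if it takes over 48 s, if anything falls off the work surface, if the arm or the gripper's body presses on something with over 40 N, if the wrist force passes 120 N, or if a joint passes its speed limit or range.

## Robot

A 6-joint arm with a two-finger parallel gripper is mounted at the origin on the work surface. World frame = base frame: x ahead of the robot, y to its left, z up, the work surface at z = 0. Lengths are in mm, angles in rad, forces in N, time in s.
With the tool pointing down it reaches from about 200 to 875 mm from the base axis. Payload 3.4 kg.
Tool frame: the origin (TCP) lies at the very end of the fingers, on their centre line; the grasp point (between the pads) lies 19 mm behind it (manip.hold_point_z is the distance from the TCP to the grasp point, in mm); z points along the fingers, y is the line along which they close (so a half turn about z gives the same grasp; the last joint's range is limited). The gripper opens to 94 mm and grips with 3 to 60 N. Pads are 16 mm wide; open, the fingers measure 119 mm over their backs; the gripper's body (75 mm by 177 mm) begins 78 mm behind the grasp point.
Start: joints at [0.998, 0.276, 1.505, -0, 1.361, -0.121], TCP at [251.059, 517.334, 205.493] pointing down, gripper open.
Joint ranges: [-2.89, 2.89], [-0.75, 2.08], [0.22, 2.7], [-1.18, 4.32], [0.11, 2.71], [-2.7, 2.7]. Speed limits (rad/s): [2.57, 2.57, 3.14, 3.14, 3.14, 3.14].

## Interface

Orientations are given as a unit quaternion [w, x, y, z].
In Python, from rig import manip, capture, camera_info, ticket, search_frame, pinpoint gives the robot as it stands.
- The arm moves only by the shell command python3 -m crank 'ROWS'. ROWS is JSON, a list of rows, each an object with "dr": the turn, a rotation vector about the tool's x, y, z scaled (see below), a list of three; "dp": the shift along the tool's x, y, z scaled (see below), a list of three; "jaw": the finger opening in mm, from 0 to 94. A call has exactly 10 rows; each row is the pose to reach, as a shift and turn from the pose commanded when the call began, along the tool's axes at that moment, turning the shorter way round; what a row does not reach only later rows make up. The controller multiplies each number of a shift by 0.1 m and each number of a turn by 180 degrees. A row lasts 1/12 s, in which the tool goes at most 41.7 mm and 7.16 degrees, less where a joint would pass 70% of its speed; a pose out of reach is approached as far as the arm can. A call with a number of a shift or a turn outside -1 to 1 is refused whole. A call with a gripper value outside its range is refused whole. The fingers move at their own pace and stop on an object; the grip force is fixed at half the most. Time passes only in rows, so rows that repeat a pose let the fingers close, or fill a call up. It gives the time, the measured TCP pose, the force, the opening and the grip force at its end, in the units of the state.
- manip.get_state(): the state, without advancing time (a new reading comes with each control period).
- capture(name): name is "scene" or "top" or "wrist"; returns (picture, depth): 420x560x3 uint8, red, green, blue; 420x560 float32, mm along the optical axis (not along the pixel's ray), 0 where there is no reading.
- camera_info(name): a dict with "intrinsics" (3x3 intrinsics, pixels), "R" (3x3) and "t" (3): a world point X has camera coordinates R X + t; the wrist camera has in their place "T_tool_cam" (4x4, takes a point from camera to tool coordinates, whose origin is the TCP and whose axes are the flange's). Camera axes: x right, y down, z forward; pixel columns grow to the right and rows downward; lengths in mm; the calibration is good to about 2 mm. A picture is of the moment at which its call begins: read the wrist's pose just before it. camera_info takes no time and is no camera call.
- ticket.hand_in(): hands the job in; it is judged then, once.
Trained networks look in the newest picture that a camera, given by its name, has taken for a name from the list of things; names that differ only in an ending like _2 or _b are one class to them, and where a whole thing is asked for, a point or a joint stands for the part that bears it (a point fixed in the world has none). Each returns a list of dicts, best first, with "score" (0 to 1); they miss things now and then, are a little off and sometimes report something else, mostly with a low value. They report only what shows in the picture. A call takes as long as a camera call. They do not tell look-alikes from the thing itself.
- search_frame(thing, camera): "box" ([left, top, width, height] in pixels, round what is visible of it).
- pinpoint(thing, camera): "centre" ([column, row] in pixels: a listed point, or the origin of a listed thing).
The state is a dict: "time_s": time; "joint_pos": joint angles; "joint_vel": joint speeds; "joint_efforts": joint torques, N m; "ee_pos": TCP position; "ee_rot": TCP orientation; "contact_force": force on the tool from outside, world axes, zero at the start; "torque": the same for the moment, N m; "opening": finger opening in mm; "gripper_force": force on a finger pad.
Only numpy, scipy, OpenCV 4.12 (cv2) and the standard library are available. Lean on these libraries where they do the work, as an engineer would, in place of code of your own. Each camera call takes 0.05 s, during which the arm holds its last target. There are 200 camera calls.

## Working session

There is one attempt and no reset: what is moved stays moved. The work goes in short steps, Python scripts to look and compute and a shell command to move; the robot and the scene stay as the last step left them, time stands still between calls to the robot, and variables do not carry over. Pictures are saved under pics/ and viewed, at most 10 in all, crops included, and the job is handed in when it is done.

```bash
mkdir -p pics; ls
cat > h.py <<'E'
import numpy as np, cv2
from rig import manip, capture, camera_info, ticket, search_frame, pinpoint
from scipy.spatial.transform import Rotation as Ro
def pose():
    s=manip.get_state(); q=s['ee_rot']; T=np.eye(4)
    T[:3,:3]=Ro.from_quat([q[1],q[2],q[3],q[0]]).as_matrix(); T[:3,3]=s['ee_pos']; return T
def cam(name):
    c=camera_info(name); K=np.array(c['intrinsics'])
    if name=='wrist': return K,pose()@np.array(c['T_tool_cam'])
    W=np.eye(4); R=np.array(c['R']); W[:3,:3]=R.T; W[:3,3]=-R.T@np.array(c['t']); return K,W
def cloud(name,d,KW=None):
    K,W=KW or cam(name); v,u=np.indices(d.shape)
    P=np.stack([(u-K[0,2])/K[0,0]*d,(v-K[1,2])/K[1,1]*d,d],-1)@W[:3,:3].T+W[:3,3]
    P[d<=0]=np.nan; return P
def onplane(name,px,z,KW=None):
    K,W=KW or cam(name); r=W[:3,:3]@np.linalg.inv(K)@np.array([px[0],px[1],1.]); o=W[:3,3]
    return o+r*(z-o[2])/r[2]
def save(n,im): cv2.imwrite(f'pics/{n}.png',cv2.cvtColor(im,cv2.COLOR_RGB2BGR))
E
python3 - <<'E'
from h import *
np.set_printoptions(precision=1,suppress=True)
s=manip.get_state(); print(s['ee_pos'],s['ee_rot'],s['time_s'],s['opening'])
im,d=capture('top'); save('top1',im); np.save('top1.npy',d)
for t,z in [('shaft',17),('vblock',0),('vblock_lip',15),('vblock_stop',24),('coupling',0),('cell',0),('cover',0),('roller',0)]:
    for p in pinpoint(t,'top'): print(t,round(p['score'],2),np.round(p['centre']),onplane('top',p['centre'],z))
E
```

```text
pics
[250.8 516.9 204.7] [-0.   0.2  1.  -0. ] 0.0 93.81476920562203
shaft 0.94 [265. 337.] [345.6  44.5  17. ]
shaft 0.7 [310. 276.] [465.1 -40.7  17. ]
shaft 0.67 [343. 340.] [ 344.6 -107.2   17. ]
vblock 0.66 [320. 210.] [601.9 -61.2   0. ]
vblock_lip 0.82 [324. 213.] [592.5 -68.8  15. ]
vblock_stop 0.73 [284. 196.] [624.   13.9  24. ]
coupling 0.57 [414. 252.] [ 519.4 -253.3    0. ]
cell 0.74 [244. 257.] [502.5  91.7   0. ]
cover 0.78 [245. 155.] [715.3  96.3  -0. ]
roller 0.51 [365. 156.] [ 717.5 -153.5    0. ]
roller 0.3 [417. 251.] [ 520.5 -258.1    0. ]
```

View pics/top1.png

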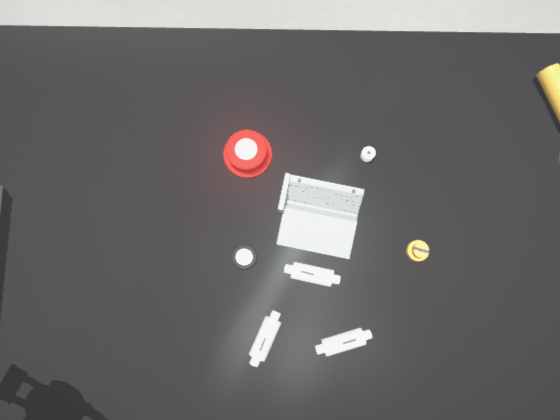

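The top picture shows three look-alike shafts: (265,337), (343,340) and (312,274). The one at (312,274) lies just before the ramp foot at about (467,-42), the farthest from the base (470 mm, against 348 and 361), so it fits. I'll confirm it in a crop and measure the axes.

Run:
```python
from h import *
np.set_printoptions(precision=3,suppress=True)
im=cv2.cvtColor(cv2.imread('pics/top1.png'),cv2.COLOR_BGR2RGB); d=np.load('top1.npy')
save('crop1',cv2.resize(im[165:300,230:410],None,fx=4,fy=4,interpolation=cv2.INTER_CUBIC))
P=cloud('top',d)
c=P[225:300,270:350].reshape(-1,3); c=c[np.isfinite(c[:,2])]
m=np.zeros(d.shape,bool); m[262:288,282:343]=1
q=P[m&(P[...,2]>6)]; q=q[q[:,0]<505]
r=cv2.minAreaRect(q[:,:2].astype(np.float32)); print('shaft',r,len(q),q[:,2].max()); 
b=np.zeros(d.shape,bool); b[165:262,268:372]=1
q2=P[b&(P[...,2]>4)&(P[...,0]>500)]; r=cv2.minAreaRect(q2[:,:2].astype(np.float32)); print('block',r,cv2.boxPoints(r),q2[:,2].max())
print(camera_info('wrist')['T_tool_cam'], camera_info('wrist')['intrinsics']); print(pose())
```

```text
shaft ((470.479736328125, -45.148231506347656), (109.77423858642578, 33.78659439086914), 78.94031524658203) 840 38.01195749251417
block ((599.3529052734375, -57.738677978515625), (189.69964599609375, 208.81793212890625), 0.7975132465362549) [[ 503.059   45.34 ]
 [ 505.966 -163.458]
 [ 695.647 -160.817]
 [ 692.74    47.98 ]] 45.35587731654459
[[   0.      -0.972   -0.236   67.31 ]
 [   1.       0.      -0.      -0.394]
 [   0.      -0.236    0.972 -179.468]
 [   0.       0.       0.       1.   ]] [[304.216   0.    280.248]
 [  0.    304.216 212.596]
 [  0.      0.      1.   ]]
[[ -0.9     0.437  -0.    251.048]
 [  0.437   0.9    -0.    517.283]
 [ -0.     -0.     -1.    205.447]
 [  0.      0.      0.      1.   ]]
```

View pics/crop1.png

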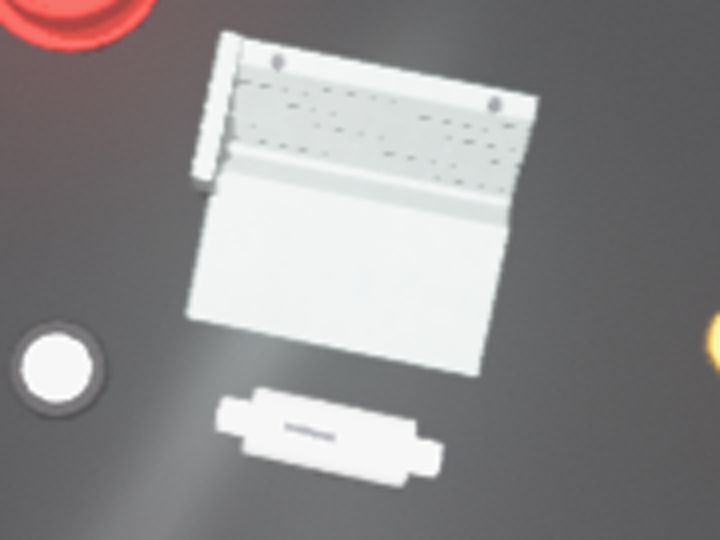

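The crop confirms it: the shaft at about (312,274) is nearest the ramp and almost parallel to it, with the stop at the left (+y) end. Next I'll fit the block pose from the corners.

```bash
cat > blk.py <<'E'
from h import *
from scipy.optimize import least_squares
def fit(name,obs,KW=None):
    # obs: (u,v,bx,by,bz); pixel -> world plane at bz, fit planar pose
    W=np.array([onplane(name,o[:2],o[4],KW)[:2] for o in obs]); B=np.array([o[2:4] for o in obs],float)
    f=lambda p:((B@np.array([[np.cos(p[2]),np.sin(p[2])],[-np.sin(p[2]),np.cos(p[2])]])+p[:2])-W).ravel()
    s=least_squares(f,[600,-60,0.15]); return s.x,s.fun.reshape(-1,2)
E
python3 - <<'E'
from blk import *
np.set_printoptions(precision=3,suppress=True)
c=[(188,318,-90,75,0),(480,376,-90,-75,0),(508,205,-15,-75,15),(538,98,50,-75,36),(214,188,-15,75,15)]
o=[((a+.5)/4-.5+230,(b+.5)/4-.5+165,x,y,z) for a,b,x,y,z in c]
p,r=fit('top',o); print(p,r)
t=p[2]; R=np.array([[np.cos(t),-np.sin(t)],[np.sin(t),np.cos(t)]])
s=[onplane('top',((a+.5)/4-.5+230,(b+.5)/4-.5+165),17)[:2] for a,b in [(217,413),(442,460)]]
s=np.array(s); print(s,'block',(s-p[:2])@R,'ctr',s.mean(0),np.arctan2(*(s[0]-s[1])[:])) 
# goal: tool above shaft
T=pose(); print('dist',np.array([*s.mean(0),0])-T[:3,3])
E
```

```text
[604.675 -61.822  -0.141] [[-3.245 -1.511]
 [ 2.229 -1.407]
 [-9.164  0.078]
 [ 4.144  2.803]
 [ 6.036  0.037]]
[[ 481.085   10.669]
 [ 460.191 -101.11 ]] block [[-132.538   54.436]
 [-137.544  -59.169]] ctr [470.638 -45.22 ] 0.18479450709456044
dist [ 219.59  -562.503 -205.447]
```

```bash
for i in 1 2 3 4; do python3 -m crank '[{"dr":[0,0,0],"dp":[-0.15,-0.15,0],"jaw":40},{"dr":[0,0,0],"dp":[-0.3,-0.3,0],"jaw":40},{"dr":[0,0,0],"dp":[-0.45,-0.45,0],"jaw":40},{"dr":[0,0,0],"dp":[-0.6,-0.6,0],"jaw":40},{"dr":[0,0,0],"dp":[-0.75,-0.75,0],"jaw":40},{"dr":[0,0,0],"dp":[-0.9,-0.9,0],"jaw":40},{"dr":[0,0,0],"dp":[-1,-1,0],"jaw":40},{"dr":[0,0,0],"dp":[-1,-1,0],"jaw":40},{"dr":[0,0,0],"dp":[-1,-1,0],"jaw":40},{"dr":[0,0,0],"dp":[-1,-1,0],"jaw":40}]'; done
python3 -m crank '[{"dr":[0,0,-0.03],"dp":[0,-0.11,0],"jaw":40},{"dr":[0,0,-0.06],"dp":[0,-0.22,0],"jaw":40},{"dr":[0,0,-0.085],"dp":[0,-0.22,0],"jaw":40},{"dr":[0,0,-0.085],"dp":[0,-0.22,0],"jaw":40},{"dr":[0,0,-0.085],"dp":[0,-0.22,0],"jaw":40},{"dr":[0,0,-0.085],"dp":[0,-0.22,0],"jaw":40},{"dr":[0,0,-0.085],"dp":[0,-0.22,0],"jaw":40},{"dr":[0,0,-0.085],"dp":[0,-0.22,0],"jaw":40},{"dr":[0,0,-0.085],"dp":[0,-0.22,0],"jaw":40},{"dr":[0,0,-0.085],"dp":[0,-0.22,0],"jaw":40}]'
python3 - <<'E'
from h import *
np.set_printoptions(precision=3,suppress=True)
K,W=cam('wrist'); print(pose())
im,d=capture('wrist'); save('w1',im); np.savez('w1.npz',d=d,K=K,W=W)
for t,z in [('shaft',17),('vblock',0),('vblock_lip',15),('vblock_stop',24)]:
    for p in pinpoint(t,'wrist'): print(t,round(p['score'],2),np.round(p['centre']),onplane('wrist',p['centre'],z,(K,W)))
E
```

```text
time_s: 1.28
ee_pos: [297.4, 384.5, 205.7]
ee_rot: [-0.0, 0.224, 0.975, 0.001]
contact_force: [-0.6, 0.1, -0.5]
opening: 39.9
gripper_force: 0.0
time_s: 2.12
ee_pos: [343.6, 251.3, 205.5]
ee_rot: [-0.0, 0.224, 0.975, 0.0]
contact_force: [0.9, 0.3, 0.2]
opening: 40.2
gripper_force: 0.0
time_s: 2.95
ee_pos: [389.7, 117.7, 205.4]
ee_rot: [-0.0, 0.224, 0.975, 0.0]
contact_force: [-0.4, -0.2, 0.6]
opening: 39.7
gripper_force: 0.0
time_s: 3.78
ee_pos: [435.8, -15.7, 205.3]
ee_rot: [-0.0, 0.223, 0.975, 0.0]
contact_force: [0.0, 0.4, -0.1]
opening: 39.7
gripper_force: 0.0
time_s: 4.62
ee_pos: [426.7, -36.8, 205.4]
ee_rot: [-0.0, 0.092, 0.996, 0.0]
contact_force: [-0.2, -0.2, 0.6]
opening: 40.3
gripper_force: 0.0
[[ -0.983   0.184  -0.    426.702]
 [  0.184   0.983   0.    -36.823]
 [  0.      0.     -1.    205.442]
 [  0.      0.      0.      1.   ]]
shaft 0.74 [334. 115.] [345.316  40.567  17.   ]
shaft 0.68 [278. 229.] [468.994 -48.2    17.   ]
shaft 0.57 [206. 134.] [ 338.788 -110.034   17.   ]
vblock_lip 0.55 [286. 315.] [590.552 -60.746  15.   ]
vblock_stop 0.79 [342. 327.] [617.648  11.875  24.   ]
```

View pics/w1.png

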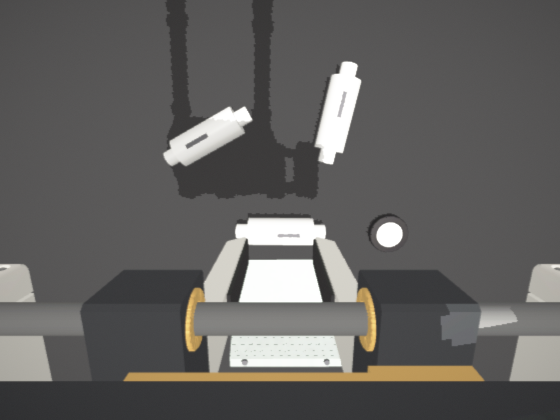

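The wrist view shows the target shaft at (281,230), parallel to the tool y axis within a couple of degrees. The ramp foot lies just below it at row ~260, and the two look-alikes are at (207,137) and (338,112). I'll refine the block pose with the corrected corners.

Run:
```python
from blk import *
np.set_printoptions(precision=3,suppress=True)
c=[(188,318,-90,75,0),(480,376,-90,-75,0),(507,228,-15,-75,15),(538,98,50,-75,36),(220,174,-15,75,15)]
o=[((a+.5)/4-.5+230,(b+.5)/4-.5+165,x,y,z) for a,b,x,y,z in c]
p,r=fit('top',o); print(p,r)
t=p[2]; R=np.array([[np.cos(t),-np.sin(t)],[np.sin(t),np.cos(t)]])
for s in ([470.5,-45.2],[469,-48.2],[592.5,-68.8],[590.5,-60.7],[624,13.9],[617.6,11.9]): print((np.array(s)-p[:2])@R)
# depth: vee points in top cloud in block coords
P=cloud('top',np.load('top1.npy'))[165:265,265:375].reshape(-1,3); P=P[np.isfinite(P[:,2])]
b=np.c_[(P[:,:2]-p[:2])@R,P[:,2]]; b=b[abs(b[:,1])<55]
for x in range(-120,70,8):
    k=b[abs(b[:,0]-x)<4]; print(x,len(k),np.median(k[:,2]),end=' | ')
n=np.load('w1.npz'); P=cloud('wrist',n['d'],(n['K'],n['W']))
m=P[212:252,225:335].reshape(-1,3); m=m[(m[:,2]>8)&(m[:,2]<40)&(m[:,0]<500)]
print('\n',cv2.minAreaRect(m[:,:2].astype(np.float32)),m[:,2].max())
```

```text
[604.121 -63.491  -0.176] [[-0.701 -0.475]
 [-0.428  0.459]
 [-0.525 -1.163]
 [ 0.712 -0.184]
 [ 0.943  1.364]]
[-134.76    -5.369]
[-135.712   -8.585]
[-10.513  -7.26 ]
[-13.899   0.365]
[ 6.032 79.676]
[ 0.081 76.587]
-120 74 1.1011665741526144 | -112 150 -0.079862442192848 | -104 209 0.05815397231026509 | -96 217 0.09082532746072047 | -88 213 0.1392252431757015 | -80 212 1.6278061659295986 | -72 218 3.3752786179874192 | -64 217 4.8523326979819785 | -56 215 6.508203162456198 | -48 218 8.072221966254688 | -40 215 9.740184346112756 | -32 218 11.246425389204546 | -24 216 12.78101635235788 | -16 214 14.271688902876292 | -8 171 8.72727204234593 | 0 200 2.0599253612132884 | 8 248 6.884053974501228 | 16 250 15.253706407781635 | 24 251 23.28797015702412 | 32 259 30.56401511394722 | 40 215 34.138953612052205 | 48 179 33.83441970832928 | 56 40 0.4579192701808097 | 64 200 -0.20314219044632864 | 
 ((470.5789489746094, -45.25753402709961), (110.07771301269531, 32.923973083496094), 79.1488037109375) 36.0024575984653
```

```bash
python3 -m crank '[{"dr":[0,0,0],"dp":[0,0,0.2],"jaw":40},{"dr":[0,0,0],"dp":[0,0,0.4],"jaw":40},{"dr":[0,0,0],"dp":[0,0,0.6],"jaw":40},{"dr":[0,0,0],"dp":[0,0,0.8],"jaw":40},{"dr":[0,0,0],"dp":[0,0,1],"jaw":40},{"dr":[0,0,0],"dp":[0,0,1],"jaw":40},{"dr":[0,0,0],"dp":[0,0,1],"jaw":40},{"dr":[0,0,0],"dp":[0,0,1],"jaw":40},{"dr":[0,0,0],"dp":[0,0,1],"jaw":40},{"dr":[0,0,0],"dp":[0,0,1],"jaw":40}]'
python3 -m crank '[{"dr":[0,0,0],"dp":[0,0,0.15],"jaw":40},{"dr":[0,0,0],"dp":[0,0,0.3],"jaw":40},{"dr":[0,0,0],"dp":[0,0,0.45],"jaw":40},{"dr":[0,0,0],"dp":[0,0,0.6],"jaw":40},{"dr":[0,0,0],"dp":[0,0,0.75],"jaw":40},{"dr":[0,0,0],"dp":[0,0,0.85],"jaw":40},{"dr":[0,0,0],"dp":[0,0,0.95],"jaw":40},{"dr":[0,0,0],"dp":[0,0,0.97],"jaw":40},{"dr":[0,0,0],"dp":[0,0,0.97],"jaw":40},{"dr":[0,0,0],"dp":[0,0,0.97],"jaw":40}]'
python3 -m crank '[{"dr":[0,0,0],"dp":[-0.05,0,0],"jaw":40},{"dr":[0,0,0],"dp":[-0.1,0,0],"jaw":40},{"dr":[0,0,0],"dp":[-0.14,0,0],"jaw":40},{"dr":[0,0,0],"dp":[-0.18,0,0],"jaw":40},{"dr":[0,0,0],"dp":[-0.21,0,0],"jaw":40},{"dr":[0,0,0],"dp":[-0.24,0,0],"jaw":40},{"dr":[0,0,0],"dp":[-0.27,0,0],"jaw":40},{"dr":[0,0,0],"dp":[-0.3,0,0],"jaw":40},{"dr":[0,0,0],"dp":[-0.33,0,0],"jaw":40},{"dr":[0,0,0],"dp":[-0.36,0,0],"jaw":40}]'
cat > look.py <<'E'
from h import *
import sys
np.set_printoptions(precision=3,suppress=True)
im,d=capture('top'); save(sys.argv[1],im); P=cloud('top',d)
p=np.array([604.1,-63.5]); t=-0.176; R=np.array([[np.cos(t),-np.sin(t)],[np.sin(t),np.cos(t)]])
print('TCP block',(pose()[:2,3]-p)@R,pose()[2,3])
for q in pinpoint('shaft','top'): w=onplane('top',q['centre'],20)[:2]; print(round(q['score'],2),np.round(q['centre']),w,'block',(w-p)@R)
E
python3 look.py t2
```

```text
time_s: 5.7
ee_pos: [427.7, -37.2, 106.6]
ee_rot: [0.001, 0.092, 0.996, -0.0]
contact_force: [0.1, 0.1, 0.7]
opening: 40.0
gripper_force: 0.0
time_s: 6.53
ee_pos: [427.4, -37.1, 9.1]
ee_rot: [0.001, 0.092, 0.996, -0.0]
contact_force: [-0.1, -0.0, -0.4]
opening: 39.9
gripper_force: 0.0
time_s: 7.37
ee_pos: [462.3, -43.6, 8.4]
ee_rot: [-0.0, 0.092, 0.996, 0.0]
contact_force: [0.3, 0.3, 0.3]
opening: 39.9
gripper_force: 0.2
TCP block [-142.072   -5.288] 8.51320074487175
0.5 [265. 338.] [345.728  44.395] block [-273.272   60.989]
```

```bash
python3 -c "
import cv2; i=cv2.imread('pics/t2.png')[165:300,230:410]; cv2.imwrite('pics/t2c.png',cv2.resize(i,None,fx=4,fy=4))"
```

```text
(no output)
```

View pics/t2c.png

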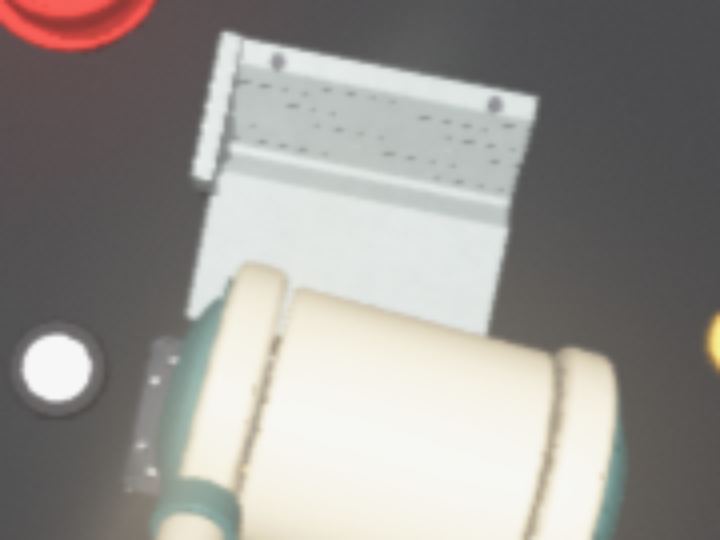

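The gripper hides the shaft in this view: ramp foot at crop (340,300), TCP just short of it. I'll keep pushing and check with the wrist camera.

```bash
python3 -m crank '[{"dr":[0,0,0],"dp":[-0.04,0,0],"jaw":40},{"dr":[0,0,0],"dp":[-0.08,0,0],"jaw":40},{"dr":[0,0,0],"dp":[-0.12,0,0],"jaw":40},{"dr":[0,0,0],"dp":[-0.16,0,0],"jaw":40},{"dr":[0,0,0],"dp":[-0.2,0,0],"jaw":40},{"dr":[0,0,0],"dp":[-0.24,0,0],"jaw":40},{"dr":[0,0,0],"dp":[-0.28,0,0],"jaw":40},{"dr":[0,0,0],"dp":[-0.32,0,-0.01],"jaw":40},{"dr":[0,0,0],"dp":[-0.36,0,-0.01],"jaw":40},{"dr":[0,0,0],"dp":[-0.4,0,-0.02],"jaw":40}]'
cat > wl.py <<'E'
from h import *
import sys
np.set_printoptions(precision=3,suppress=True)
K,W=cam('wrist'); im,d=capture('wrist'); save(sys.argv[1],im); P=cloud('wrist',d,(K,W))
p=np.array([604.1,-63.5]); t=-0.176; R=np.array([[np.cos(t),-np.sin(t)],[np.sin(t),np.cos(t)]])
print('TCP block',(pose()[:2,3]-p)@R,pose()[2,3],manip.get_state()['contact_force'])
np.savez(sys.argv[1]+'.npz',P=P)
for q in pinpoint('shaft','wrist'): w=onplane('wrist',q['centre'],25,(K,W))[:2]; print(round(q['score'],2),np.round(q['centre']),'block',(w-p)@R)
E
python3 wl.py w2
```

```text
time_s: 8.3
ee_pos: [499.0, -50.3, 9.9]
ee_rot: [-0.003, 0.092, 0.996, 0.0]
contact_force: [-4.9, 1.6, 2.9]
opening: 40.0
gripper_force: 2.5
TCP block [-103.487   -5.502] 10.373397239868135 [-1.611 -0.021  2.235]
0.91 [278. 296.] block [-82.313  -7.229]
```

View pics/w2.png

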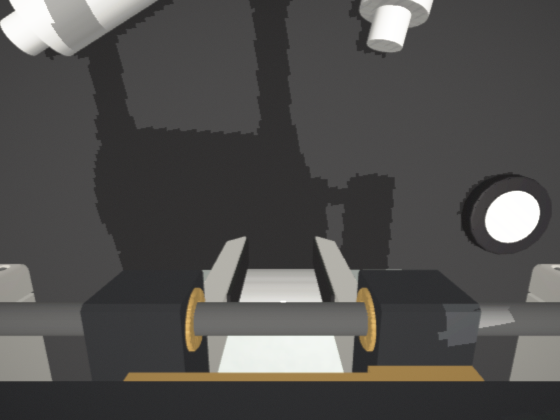

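The shaft's barrel is visible between the fingertips at (282,272), straight and in contact, at block x ≈ -80. I'll go on up the ramp.

```bash
python3 -m crank '[{"dr":[0,0,0],"dp":[-0.04,0,-0.01],"jaw":40},{"dr":[0,0,0],"dp":[-0.08,0,-0.02],"jaw":40},{"dr":[0,0,0],"dp":[-0.12,0,-0.03],"jaw":40},{"dr":[0,0,0],"dp":[-0.16,0,-0.04],"jaw":40},{"dr":[0,0,0],"dp":[-0.2,0,-0.05],"jaw":40},{"dr":[0,0,0],"dp":[-0.24,0,-0.06],"jaw":40},{"dr":[0,0,0],"dp":[-0.28,0,-0.065],"jaw":40},{"dr":[0,0,0],"dp":[-0.32,0,-0.07],"jaw":40},{"dr":[0,0,0],"dp":[-0.36,0,-0.075],"jaw":40},{"dr":[0,0,0],"dp":[-0.4,0,-0.08],"jaw":40}]'
python3 wl.py w3
```

```text
time_s: 9.23
ee_pos: [541.1, -58.3, 18.5]
ee_rot: [-0.0, 0.092, 0.996, 0.0]
contact_force: [-4.5, 1.5, 2.3]
opening: 40.1
gripper_force: 2.3
TCP block [-61.15   -6.022] 18.69325158581658 [-1.154  0.123  1.733]
0.82 [279. 297.] block [-34.107  -7.416]
```

```bash
python3 -m crank '[{"dr":[0,0,0],"dp":[-0.04,0,-0.01],"jaw":40},{"dr":[0,0,0],"dp":[-0.08,0,-0.02],"jaw":40},{"dr":[0,0,0],"dp":[-0.12,0,-0.03],"jaw":40},{"dr":[0,0,0],"dp":[-0.15,0,-0.03],"jaw":40},{"dr":[0,0,0],"dp":[-0.18,0,-0.03],"jaw":40},{"dr":[0,0,0],"dp":[-0.21,0,-0.04],"jaw":40},{"dr":[0,0,0],"dp":[-0.24,0,-0.04],"jaw":40},{"dr":[0,0,0],"dp":[-0.27,0,-0.04],"jaw":40},{"dr":[0,0,0],"dp":[-0.29,0,-0.04],"jaw":40},{"dr":[0,0,0],"dp":[-0.29,0,-0.04],"jaw":40}]'
python3 wl.py w4
```

```text
time_s: 10.17
ee_pos: [571.2, -64.0, 22.7]
ee_rot: [0.002, 0.092, 0.996, -0.0]
contact_force: [-0.1, 0.8, 0.2]
opening: 39.9
gripper_force: 0.0
TCP block [-33.071  -6.247] 22.593195719363937 [-0.042 -0.062 -0.177]
0.78 [279. 298.] block [ 0.062 -8.011]
```

The shaft is in the groove at y ≈ -7. Next: up, over beyond the open end, close the fingers, and take a look.

```bash
python3 -m crank '[{"dr":[0,0,0],"dp":[0.02,0,-0.15],"jaw":40},{"dr":[0,0,0],"dp":[0.02,0,-0.3],"jaw":40},{"dr":[0,0,0],"dp":[0.02,0,-0.5],"jaw":0},{"dr":[0,0,0],"dp":[0.02,0,-0.7],"jaw":0},{"dr":[0,0,0],"dp":[-0.05,-0.25,-0.8],"jaw":0},{"dr":[0,0,0],"dp":[-0.2,-0.5,-0.8],"jaw":0},{"dr":[0,0,0],"dp":[-0.33,-0.75,-0.8],"jaw":0},{"dr":[0,0,0],"dp":[-0.33,-0.95,-0.8],"jaw":0},{"dr":[0,0,0],"dp":[-0.33,-0.95,-0.8],"jaw":0},{"dr":[0,0,0],"dp":[-0.33,-0.95,-0.8],"jaw":0}]'
python3 wl.py w5; python3 look.py t3;  python3 -c "
import cv2; a=cv2.imread('pics/t3.png')[165:300,230:410]; b=cv2.imread('pics/w5.png'); a=cv2.resize(a,(400,300)); b=cv2.resize(b,(400,300)); cv2.imwrite('pics/c3.png',cv2.hconcat([a,b]))"
```

```text
time_s: 11.1
ee_pos: [584.0, -163.6, 102.2]
ee_rot: [-0.0, 0.093, 0.996, 0.0]
contact_force: [0.4, 0.0, -0.1]
opening: -0.0
gripper_force: 0.0
TCP block [  -2.612 -101.183] 102.20774105551955 [-0.461  0.132  0.149]
0.95 [388. 220.] block [ 0.108 -8.989]
0.62 [391. 216.] block [-3.737 -6.223]
0.31 [397. 203.] block [-14.717  -2.051]
TCP block [  -2.654 -100.386] 102.35122249244635
0.72 [344. 337.] [ 350.47  -107.993] block [-241.922  -88.215]
0.59 [323. 207.] [604.507 -64.882] block [ 0.643 -1.289]
0.56 [266. 336.] [349.161  43.51 ] block [-269.737   60.719]
```

View pics/c3.png

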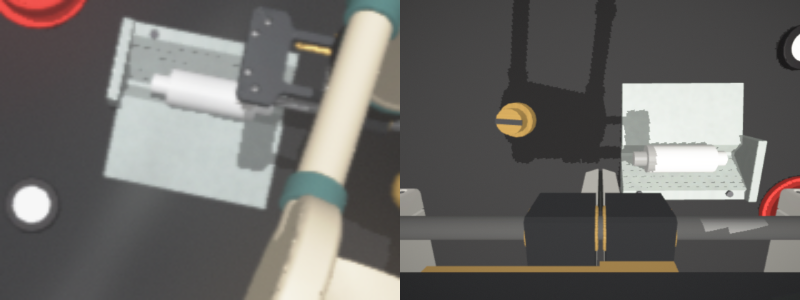

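The left image shows the shaft lying in the groove (barrel at about (205,88)), short of the stop plate at (117,60). The wrist view agrees, y ≈ -6. Now I'll go down behind the open end and push.

```bash
python3 -m crank '[{"dr":[0,0,0],"dp":[-0.02,0,0.15],"jaw":0},{"dr":[0,0,0],"dp":[-0.02,0,0.3],"jaw":0},{"dr":[0,0,0],"dp":[-0.02,0,0.45],"jaw":0},{"dr":[0,0,0],"dp":[-0.02,0,0.6],"jaw":0},{"dr":[0,0,0],"dp":[-0.02,0,0.7],"jaw":0},{"dr":[0,0,0],"dp":[-0.02,0,0.8],"jaw":0},{"dr":[0,0,0],"dp":[-0.02,0,0.84],"jaw":0},{"dr":[0,0,0],"dp":[-0.02,0,0.84],"jaw":0},{"dr":[0,0,0],"dp":[-0.02,0,0.84],"jaw":0},{"dr":[0,0,0],"dp":[-0.02,0,0.84],"jaw":0}]'
python3 -m crank '[{"dr":[0,0,0],"dp":[0,0.04,0],"jaw":0},{"dr":[0,0,0],"dp":[0,0.09,0],"jaw":0},{"dr":[0,0,0],"dp":[0,0.14,0],"jaw":0},{"dr":[0,0,0],"dp":[0,0.18,0],"jaw":0},{"dr":[0,0,0],"dp":[0,0.22,0],"jaw":0},{"dr":[0,0,0],"dp":[0,0.26,0],"jaw":0},{"dr":[0,0,0],"dp":[0,0.29,0],"jaw":0},{"dr":[0,0,0],"dp":[0,0.32,0],"jaw":0},{"dr":[0,0,0],"dp":[0,0.35,0],"jaw":0},{"dr":[0,0,0],"dp":[0,0.38,0],"jaw":0}]'
python3 look.py t4; python3 wl.py w6
```

```text
time_s: 12.13
ee_pos: [586.9, -163.6, 19.2]
ee_rot: [0.001, 0.092, 0.996, -0.0]
contact_force: [1.6, 0.1, -0.4]
opening: 0.6
gripper_force: 0.0
time_s: 12.97
ee_pos: [593.1, -126.5, 18.5]
ee_rot: [-0.0, 0.092, 0.996, -0.001]
contact_force: [-1.2, -3.9, 1.5]
opening: 0.4
gripper_force: 2.0
TCP block [  0.147 -63.202] 18.51805351608747
0.7 [320. 205.] [608.272 -59.005] block [3.32  5.156]
0.57 [265. 338.] [344.031  43.963] block [-274.867   60.266]
TCP block [  0.166 -63.227] 18.52102563680659 [-1.209 -2.011  1.318]
0.88 [390. 253.] block [0.337 2.322]
```

```bash
python3 -m crank '[{"dr":[0,0,0],"dp":[0,0.02,0],"jaw":0},{"dr":[0,0,0],"dp":[0,0.04,0],"jaw":0},{"dr":[0,0,0],"dp":[0,0.06,0],"jaw":0},{"dr":[0,0,0],"dp":[0,0.08,0],"jaw":0},{"dr":[0,0,0],"dp":[0,0.1,0],"jaw":0},{"dr":[0,0,0],"dp":[0,0.11,0],"jaw":0},{"dr":[0,0,0],"dp":[0,0.12,0],"jaw":0},{"dr":[0,0,0],"dp":[0,0.13,0],"jaw":0},{"dr":[0,0,0],"dp":[0,0.135,0],"jaw":0},{"dr":[0,0,0],"dp":[0,0.14,0],"jaw":0}]'
python3 -m crank '[{"dr":[0,0,0],"dp":[0,0.004,0],"jaw":0},{"dr":[0,0,0],"dp":[0,0.008,0],"jaw":0},{"dr":[0,0,0],"dp":[0,0.012,0],"jaw":0},{"dr":[0,0,0],"dp":[0,0.015,0],"jaw":0},{"dr":[0,0,0],"dp":[0,0.018,0],"jaw":0},{"dr":[0,0,0],"dp":[0,0.02,0],"jaw":0},{"dr":[0,0,0],"dp":[0,0.02,0],"jaw":0},{"dr":[0,0,0],"dp":[0,0.02,0],"jaw":0},{"dr":[0,0,0],"dp":[0,0.02,0],"jaw":0},{"dr":[0,0,0],"dp":[0,0.02,0],"jaw":0}]'
python3 wl.py w7
```

```text
time_s: 14.0
ee_pos: [595.7, -112.3, 18.5]
ee_rot: [0.0, 0.092, 0.996, 0.0]
contact_force: [-0.5, -3.5, 1.1]
opening: 0.1
gripper_force: 2.2
time_s: 14.83
ee_pos: [596.0, -110.3, 18.5]
ee_rot: [-0.0, 0.092, 0.996, 0.0]
contact_force: [-2.3, -4.3, 2.2]
opening: 0.6
gripper_force: 2.1
TCP block [  0.304 -47.456] 18.475367604458068 [-1.851 -3.651  1.627]
```

Still no stop force, so I'll creep on in 2 mm steps until the force rises.

```bash
for i in 1 2; do python3 -m crank '[{"dr":[0,0,0],"dp":[0,0.004,0],"jaw":0},{"dr":[0,0,0],"dp":[0,0.008,0],"jaw":0},{"dr":[0,0,0],"dp":[0,0.012,0],"jaw":0},{"dr":[0,0,0],"dp":[0,0.015,0],"jaw":0},{"dr":[0,0,0],"dp":[0,0.018,0],"jaw":0},{"dr":[0,0,0],"dp":[0,0.02,0],"jaw":0},{"dr":[0,0,0],"dp":[0,0.02,0],"jaw":0},{"dr":[0,0,0],"dp":[0,0.02,0],"jaw":0},{"dr":[0,0,0],"dp":[0,0.02,0],"jaw":0},{"dr":[0,0,0],"dp":[0,0.02,0],"jaw":0}]'; done
```

```text
time_s: 15.77
ee_pos: [596.2, -109.6, 18.5]
ee_rot: [-0.0, 0.092, 0.996, -0.001]
contact_force: [-3.3, -7.0, 1.8]
opening: 0.3
gripper_force: 3.8
time_s: 16.6
ee_pos: [596.2, -109.6, 18.5]
ee_rot: [-0.0, 0.091, 0.996, -0.003]
contact_force: [-3.7, -11.3, 1.7]
opening: 0.3
gripper_force: 6.1
```

The TCP has stalled and the force has risen to 11 N, so the shaft is at the stop. I'll back off along -y and then go up.

```bash
python3 -m crank '[{"dr":[0,0,0],"dp":[0,-0.02,0],"jaw":0},{"dr":[0,0,0],"dp":[0,-0.06,0],"jaw":0},{"dr":[0,0,0],"dp":[0,-0.15,0],"jaw":0},{"dr":[0,0,0],"dp":[0,-0.3,0],"jaw":0},{"dr":[0,0,0],"dp":[0,-0.5,0],"jaw":0},{"dr":[0,0,0],"dp":[0,-0.6,-0.1],"jaw":0},{"dr":[0,0,0],"dp":[0,-0.7,-0.4],"jaw":0},{"dr":[0,0,0],"dp":[0,-0.7,-0.7],"jaw":0},{"dr":[0,0,0],"dp":[0,-0.7,-0.9],"jaw":0},{"dr":[0,0,0],"dp":[0,-0.7,-1],"jaw":0}]'
python3 wl.py w8; python3 look.py t5;  python3 -c "
import cv2; a=cv2.imread('pics/t5.png')[165:300,230:410]; b=cv2.imread('pics/w8.png')[100:310,280:560]; a=cv2.resize(a,(400,300)); b=cv2.resize(b,(400,300)); cv2.imwrite('pics/c5.png',cv2.hconcat([a,b]))"
```

```text
time_s: 17.43
ee_pos: [585.7, -176.5, 122.3]
ee_rot: [0.003, 0.093, 0.996, -0.0]
contact_force: [0.0, -0.2, 0.1]
opening: 0.1
gripper_force: 0.0
TCP block [   2.118 -114.368] 122.95635621576376 [-0.081  0.191  1.464]
0.63 [423. 206.] block [-2.567 17.752]
TCP block [  -0.07  -113.621] 119.01744872280206
0.8 [307. 208.] [602.7   -34.094] block [-6.527 28.707]
0.57 [262. 340.] [339.94   49.299] block [-279.829   64.804]
```

View pics/c5.png

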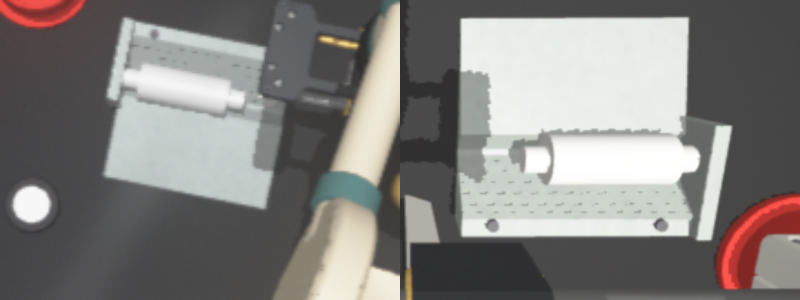

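Both views show the shaft in the groove with its journal end touching the stop plate (right image, about (700,158)), and the arm is clear. Handing in.

```bash
python3 -c "
from rig import ticket; print(ticket.hand_in())"
```

```text
the job is handed in; nothing more can be done
None
```

I rolled the shaft up the ramp into the groove and slid it along until it stalled against the end stop, with the push force rising to 11 N. The arm is clear, no other part looked disturbed, and I handed the job in at about 17.5 s; the hand-in reported no verdict.

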